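Close up the degassing pot

TASK

Get the degassing pot closed up: take its round lid out of the rack and set it, knob up, into the recess in the pot's rim so that it sits fully down and level, setting it down rather than dropping it, while the vent valve is still open. Then turn the valve handle fully to its closed stop and let go. Leave the dispenser bottle and the small jar where they stand.

Things in the scene. Friction and masses are not known exactly. Their poses are not given: they have to be found in the camera images.
- lid_center (a point): Middle of the loose lid: an aluminium disc 100 mm in diameter, 7 mm thick, 130 to 250 g, with a black knob in the middle of one face; +z points to the knob side. At the start it stands on edge in the rack, its top edge 108 mm above the desk, +z level along the rack's +x, knob away from the robot. Let go with one edge on the desk and leaning, it falls flat; lying flat it can be taken by the knob.
- lid_knob (a point): Centre of the lid's knob: on the lid's axis, 32 mm above the underside of the disc (28.5 mm from lid_center towards +z). The knob is a black cylinder 24 mm in diameter that spans 12 to 46 mm above the underside, with a stem 20 mm thick below it.
- rack: Grey lid rack, fixed, in which the lid stands on edge; origin: centre of its underside. Base 90 mm (x) by 124 mm (y), 8 mm thick. U channels at both y ends, 70 mm high, and a low groove between them form an upright slot 10 mm wide across x, open at the top. Draw the lid straight up 70 mm to clear it; the lid's upper edge is free to be pinched over the middle 80 mm.
- pot_seat (a point): Centre of the flat ledge that the lid rests on, 60 mm above the desk, z up. Fixed round aluminium pot, 124 mm in outer diameter (foot 136 mm), mouth 84 mm wide. Round the ledge stands a collar 7 mm high and 106 mm in inner diameter: the lid has 3 mm of play all round and its face is flush with the collar when seated. The vent valve is on the pot's -y side. A flat mat, 2 mm thick, lies beside it.
- valve (a joint): Vent valve handle, an upright hinge: 0 = open (handle in line with the pipe, pointing away from the pot), 1.571 = closed stop (handle square to the pipe). It grows as the handle turns clockwise seen from above. It stays where it is left; turning it takes about 1 N at the tip.
- valve_axis (a point): Centre of the valve handle's hinge axis, at half the handle's height, 67 mm above the desk and 115 mm from the pot's axis. The valve's body and pipe below it reach up to 46 mm, its stem to the handle.
- valve_tip (a point): Point on the handle's centre line near its free end, 70 mm from valve_axis, 67 mm above the desk. The handle is a black bar 12 mm wide and 10 mm tall with a round end 16 mm wide, reaching 88 mm from the hinge axis; its underside is 62 mm above the desk. Under it is only the short hose nozzle, up to 43 mm high.
- bottle_center (a point): White dispenser bottle, 53 mm in diameter and 146 mm tall, standing loose; this point is half-way up. A bystander.
- jar_center (a point): Small round jar with a screwed-on lid, 41 mm in diameter and 29 mm tall, standing loose; this point is half-way up. A bystander.
- iron_stand: Soldering iron stand, fixed, on the robot's side of the gap between rack and pot: a base with a slanting steel coil, in all about 150 mm (x) by 100 mm (y) and 120 mm tall. Origin: about the centre of its underside. A bystander; do not lay the lid on it.
Mind the look-alikes: they are no part of the job. Of the things that look like the part that bears lid_center, the largest one is meant.

How it is judged:
By the outcome, as a careful person would: the job done as asked, in the order asked, and still so for the second after the job is handed in, with the robot touching nothing.
It also fails if it takes over 72 s, if anything falls off the work surface, if the arm or the gripper's body presses on something with over 40 N, if the wrist force passes 120 N, or if a joint passes its speed limit or range.

ROBOT

A 6-joint arm with a two-finger parallel gripper is mounted at the origin on a cart in front of the work surface, level with it; the furniture and walls round the work are solid. World frame = base frame: x ahead of the robot, y to its left, z up, the work surface at z = 0. Lengths are in mm, angles in rad, forces in N, time in s.
With the tool pointing down it reaches from about 200 to 875 mm from the base axis. Payload 3.4 kg.
Tool frame: the origin (TCP) lies midway between the tips of the shut fingers; the grasp point (between the pads) lies 19 mm behind it (grip_depth is the distance from the TCP to the grasp point, in mm); z points along the fingers, y is the line along which they close (so a half turn about z gives the same grasp; the last joint's range is limited). The gripper opens to 94 mm and grips with 3 to 60 N. Pads are 16 mm wide; open, the fingers measure 119 mm over their backs; the gripper's body (75 mm by 177 mm) begins 78 mm behind the grasp point.
Start: joints at [-1.237, 0.276, 1.505, -0, 1.361, -0.121], TCP at [252.592, -516.587, 205.493] pointing down, gripper open.
Joint ranges: [-2.89, 2.89], [-0.75, 2.08], [0.22, 2.7], [-1.18, 4.32], [0.11, 2.71], [-2.7, 2.7]. Speed limits (rad/s): [2.57, 2.57, 3.14, 3.14, 3.14, 3.14].

INTERFACE

Orientations are given as a unit quaternion [x, y, z, w].
In Python, from plant import get_obs, get_image, calibration, hand_in, grip_depth gives the robot as it stands.
- The arm moves only by the shell command python3 -m handwheel 'ROWS' [OPENING] [FORCE]. ROWS is a JSON object of lists of equal length, an entry for each row: "xyz": the shift along the tool's x, y, z in mm, a list of three; "roll": the turn about the tool's z in degrees. A call has exactly 8 rows; each row is the pose to reach, as a shift and turn from the pose commanded when the call began, along the tool's axes at that moment; what a row does not reach only later rows make up. A row lasts 1/8 s, in which the tool goes at most 62.5 mm and 10.7 degrees, less where a joint would pass 70% of its speed; a pose out of reach is approached as far as the arm can. A call with a gripper value outside its range is refused whole. OPENING is the opening in per cent of the stroke, from 0 (shut) to 100 (fully open), set as the call begins (- or left out, the last holds). The fingers move at their own pace and stop on an object; FORCE is the grip in N (left out, the last holds). Time passes only in rows, so rows that repeat a pose let the fingers close, or fill a call up. It gives the time, the measured TCP pose, the force, the opening and the grip force at its end, in the units of the state.
- get_obs(): the state, without advancing time (a new reading comes with each control period).
- get_image(name): name is "side" or "top" or "wrist"; returns the picture (400x640x3 uint8, blue, green, red); there is no depth.
- calibration(name): a dict with "K" (3x3 intrinsics, pixels), "dist_coeffs" ([k1, k2, p1, p2, k3] as OpenCV has them; the pictures are not rectified), "extrinsics" (4x4, takes a point from camera to world coordinates). Camera axes: x right, y down, z forward; pixel columns grow to the right and rows downward; lengths in mm; the calibration is good to about 2 mm. A picture is of the moment at which its call begins: read the wrist's pose just before it. calibration takes no time and is no camera call; for the wrist camera it gives the pose at the moment of the call.
- hand_in(): hands the job in; it is judged then, once.
The state is a dict: "time": time; "joint_pos": joint angles; "joint_vel": joint speeds; "joint_efforts": joint torques, N m; "eef_pos": TCP position; "tcp_rot": TCP orientation; "ft_force": force on the tool from outside, world axes, zero at the start; "moment": the same for the moment, N m; "gripper_width": opening from 0.0 (shut) to 1.0 (fully open); "gripper_force": force on a finger pad.
Only numpy, scipy, OpenCV 4.12 (cv2) and the standard library are available. Lean on these libraries where they do the work, as an engineer would, in place of code of your own. Each camera call takes 0.05 s, during which the arm holds its last target. There are 200 camera calls.

## Working session

There is one attempt and no reset: what is moved stays moved. The work goes in short steps, Python scripts to look and compute and a shell command to move; the robot and the scene stay as the last step left them, time stands still between calls to the robot, and variables do not carry over. Pictures are saved under pics/ and viewed, at most 10 in all, crops included, and the job is handed in when it is done.

```bash
mkdir -p pics; ls; python3 - <<'E'
from plant import *
import cv2,numpy as np
o=get_obs();print(o['time'],o['eef_pos'],o['tcp_rot'],o['gripper_width'],grip_depth)
for n in ['top','side']:
    cv2.imwrite(f'pics/{n}0.png',get_image(n)); c=calibration(n)
    print(n,np.round(c['K'],1).tolist(),np.round(c['dist_coeffs'],3),np.round(c['extrinsics'],3).tolist())
E
```

```text
pics
0.0 [ 252.3939766  -516.02601574  204.64246664] [ 9.74255730e-01  2.25444008e-01 -9.51395014e-05 -8.73381779e-04] 1.0036969798284168 18.8
top [[441.8, 0.0, 319.4], [0.0, 441.8, 194.6], [0.0, 0.0, 1.0]] [0.039 0.    0.    0.    0.   ] [[-0.0, -0.997, 0.071, 502.347], [-1.0, 0.0, 0.001, 70.106], [-0.001, -0.071, -0.997, 1532.902], [0.0, 0.0, 0.0, 1.0]]
side [[463.7, 0.0, 313.3], [0.0, 463.7, 205.1], [0.0, 0.0, 1.0]] [0.003 0.    0.    0.    0.   ] [[0.99, -0.089, 0.112, 439.966], [-0.143, -0.647, 0.749, -896.054], [0.006, -0.758, -0.653, 928.748], [0.0, 0.0, 0.0, 1.0]]
```

View pics/top0.png

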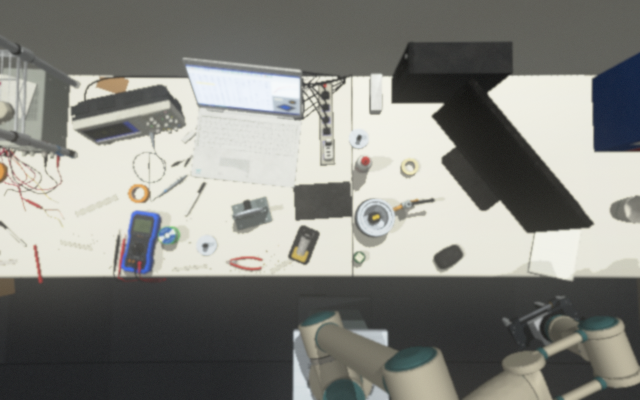

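View pics/side0.png

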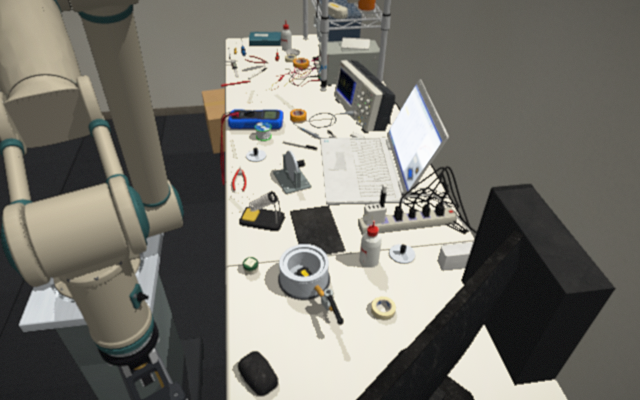

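The top view shows the pot at (375,217), with its handle running to (433,202). The lid stands in the rack at (252,212), the iron stand is at (304,245), the bottle at (364,163) and the jar at (359,258). The look-alike lids lie flat at (207,244) and (360,138). The lid standing in the rack is the large one that fits the description; I'll confirm it in an enlarged crop.

```bash
cat > h.py <<'E'
from plant import *
import cv2,numpy as np
from scipy.spatial.transform import Rotation as R
def ray(n,uv,c=None):
    c=c or calibration(n);E=np.array(c['extrinsics']);p=cv2.undistortPoints(np.array([[uv]],float),np.array(c['K']),np.array(c['dist_coeffs']))[0,0]
    return E[:3,3],E[:3,:3]@np.array([p[0],p[1],1])
def at(n,uv,z,c=None):
    o,d=ray(n,uv,c);return o+d*(z-o[2])/d[2]
def px(n,P,c=None):
    c=c or calibration(n);E=np.linalg.inv(np.array(c['extrinsics']));
    return cv2.projectPoints(np.array(P,float).reshape(-1,3),cv2.Rodrigues(E[:3,:3])[0],E[:3,3],np.array(c['K']),np.array(c['dist_coeffs']))[0][:,0]
def tool(dw):
    "world shift -> tool axes"
    return R.from_quat(get_obs()['tcp_rot']).inv().apply(dw)
E
python3 - <<'E'
from h import *
t=cv2.imread('pics/top0.png');s=cv2.imread('pics/side0.png')
r=lambda im,x,y,w,h,k:cv2.resize(im[y:y+h,x:x+w],None,fx=k,fy=k,interpolation=cv2.INTER_CUBIC)
a=r(t,225,190,66,50,6);b=r(t,340,180,66,50,6)  # 396x300
c=r(s,265,145,66,50,6);d=r(s,265,235,88,66,4.5)[:297,:396]
d=cv2.resize(d,(396,300))
cv2.imwrite('pics/c1.png',np.vstack([np.hstack([a,b]),np.hstack([c,d])]))
print(at('top',(375,217),67),at('top',(252,212),60),at('top',(433,202),67))
E
```

```text
[ 532.85405781 -112.68291364   67.        ] [549.69882686 295.93788211  60.        ] [ 582.61876723 -304.94483832   67.        ]
```

View pics/c1.png

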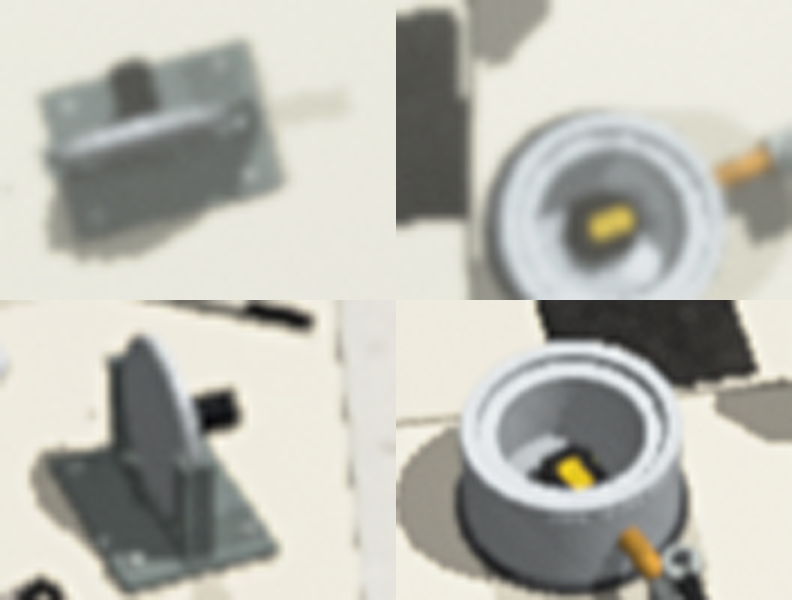

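The crop confirms it: the lid stands in the rack with its knob on the far side, and the look-alikes lie flat and are smaller. The moves can only translate and roll, so I'll lift the lid, lean it over on the mat and pick it up again by the knob.

```bash
python3 - <<'E'
from h import *
# rack base from corners in crop a
cs=[at('top',(225+x/6,190+y/6),8)[:2] for x,y in [(45,95),(245,40),(285,185),(85,240)]]
print('rack',np.mean(cs,0),[np.round(c) for c in cs])
print('lid top',at('top',(225+150/6,190+120/6),106))
# pot: collar outer circle in crop b: x 500..722, y 110
print('pot L/R',[np.round(at('top',(340+x/6,180+y/6),67)) for x,y in [(104,225),(326,225),(215,112)]])
for n,u,v,z in [('mat',294,183,2),('mat',352,183,2),('mat',352,219,2),('mat',294,219,2),('iron top',304,228,60),('iron',315,232,60),('bottle cap',363,161,140),('jar',359,258,29)]: print(n,np.round(at('top',(u,v),z)))
o=get_obs()['eef_pos'];print(np.round(tool(np.array([550,296,280])-o)))
E
```

```text
rack [546.88080634 302.07312782] [array([573., 371.]), array([604., 257.]), array([521., 233.]), array([490., 347.])]
lid top [554.67616488 295.4010929  106.        ]
pot L/R [array([531., -54.,  67.]), array([ 531., -177.,   67.]), array([ 594., -116.,   67.])]
mat [652. 160.   2.]
mat [652. -42.   2.]
mat [527. -41.   2.]
mat [527. 159.   2.]
iron top [496. 123.  60.]
iron [483.  86.  60.]
bottle cap [709. -67. 140.]
jar [395. -62.  29.]
[ 624. -599.  -74.]
```

```bash
python3 -m handwheel '{"xyz":[[41,-39,-10],[82,-78,-20],[123,-117,-30],[164,-156,-40],[205,-195,-50],[246,-234,-60],[287,-273,-70],[328,-312,-75]],"roll":[-6,-12,-18,-24,-30,-36,-42,-48]}'
python3 - <<'E'
from h import *
print(np.round(tool(np.array([550,296,270])-get_obs()['eef_pos'])),np.rad2deg(R.from_quat(get_obs()['tcp_rot']).as_matrix()[:2,1]@[1,1j].__class__([1,0]) if 0 else 0),R.from_quat(get_obs()['tcp_rot']).as_matrix().round(3)[:,1])
E
```

```text
time: 1.1
eef_pos: [410.6, -90.5, 280.9]
tcp_rot: [0.797, 0.603, 0.0, 0.001]
ft_force: [0.3, -0.4, -0.0]
gripper_width: 1.0
gripper_force: 0.0
[410.  29.  11.] 0.0 [ 0.962 -0.272  0.001]
```

```bash
python3 -m handwheel '{"xyz":[[55,4,2],[110,8,4],[165,12,6],[220,16,8],[275,20,10],[330,24,10],[380,28,10],[410,29,10]],"roll":[-5,-10,-15,-20,-25,-30,-30,-30]}'
python3 - <<'E'
from h import *
o=get_obs();c=calibration('wrist');im=get_image('wrist');cv2.imwrite('pics/w1.png',im)
print(o['eef_pos'],R.from_quat(o['tcp_rot']).as_matrix().round(3)[:,1]);np.save('w1.npy',c,allow_pickle=True)
E
```

```text
time: 2.1
eef_pos: [550.9, 296.4, 269.3]
tcp_rot: [0.615, 0.789, -0.001, -0.0]
ft_force: [-0.2, -0.6, -1.0]
gripper_width: 1.0
gripper_force: 0.0
[550.90254779 296.40467314 269.27973599] [ 0.97   0.245 -0.001]
```

View pics/w1.png

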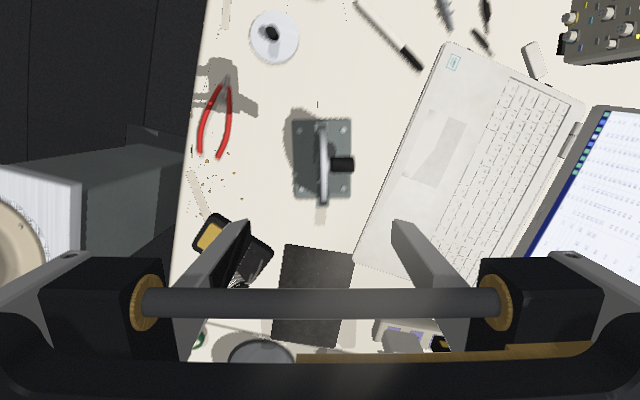

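The wrist view shows the rack base with corners at (293,120), (351,119), (352,197) and (295,199). The lid's rim runs down it at about x=321 and the knob points right at (343,164). The rack is aligned with the tool.

```bash
python3 - <<'E'
from h import *
c=np.load('w1.npy',allow_pickle=True).item()
cs=np.array([at('wrist',p,8,c)[:2] for p in [(293,120),(351,119),(352,197),(295,199)]]);m=cs.mean(0)
print(m.round(1),cs.round(0).tolist())
e=cs[0]-cs[3]+cs[1]-cs[2];print('yaw',np.degrees(np.arctan2(-e[0],e[1])),np.linalg.norm(cs[0]-cs[3]),np.linalg.norm(cs[0]-cs[1]))
for p in [(317,163),(326,163)]:print(at('wrist',p,107,c).round(1))
a=np.radians(14.2);x=np.array([np.cos(a),np.sin(a)]);
for n,P in [('top of lid knob face',[*(m+3.5*x),108]),('back',[*(m-3.5*x),108]),('knobend',[*(m+42.5*x),58])]:print(n,px('wrist',P,c).round(1))
im=cv2.imread('pics/w1.png');cv2.imwrite('pics/w1c.png',cv2.resize(im[100:220,270:370],None,fx=5,fy=5,interpolation=cv2.INTER_CUBIC))
print(tool(np.array([*m,108])-get_obs()['eef_pos']).round(1))
E
```

```text
[550.3 308.1] [[493.0, 355.0], [576.0, 378.0], [610.0, 262.0], [523.0, 237.0]]
yaw 15.322517628552124 122.28066271117468 86.39478767320607
[540.6 316.3 107. ]
[551.  318.9 107. ]
top of lid knob face [[326.1 171.7]]
back [[320.3 171.7]]
knobend [[354.  165.1]]
[  8.1   0.6 160.8]
```

View pics/w1c.png

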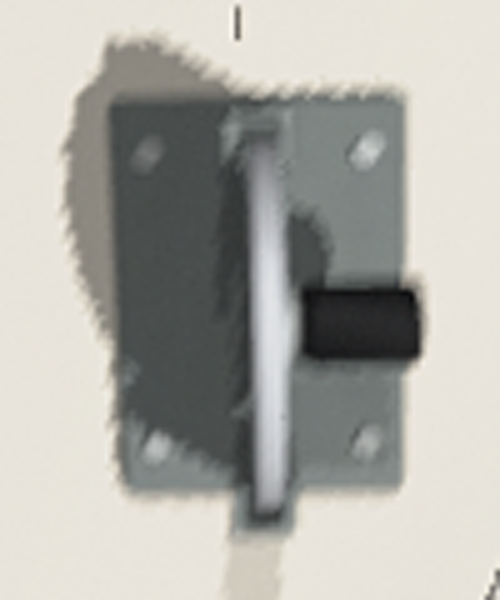

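```bash
python3 -m handwheel '{"xyz":[[4,0,30],[8,0,70],[8,0,110],[8,0,145],[8,0,165],[8,0,175],[8,0,179],[8,0,179]],"roll":[0,-1,-1,-1,-1,-1,-1,-1]}' 60
python3 -m handwheel '{"xyz":[[0,0,0],[0,0,0],[0,0,0],[0,0,0],[0,0,0],[0,0,0],[0,0,0],[0,0,0]],"roll":[0,0,0,0,0,0,0,0]}' 0 35
```

```text
time: 3.15
eef_pos: [549.1, 301.8, 92.0]
tcp_rot: [0.608, 0.794, 0.0, 0.0]
ft_force: [-0.9, -0.6, -0.1]
gripper_width: 0.602
gripper_force: 0.0
time: 4.15
eef_pos: [548.8, 301.8, 91.5]
tcp_rot: [0.608, 0.794, 0.0, 0.0]
ft_force: [-0.3, 0.4, 1.3]
gripper_width: 0.072
gripper_force: 35.0
```

```bash
python3 -m handwheel '{"xyz":[[0,0,-10],[0,0,-30],[0,0,-60],[0,0,-90],[0,0,-120],[0,10,-130],[-30,26,-130],[-70,26,-130]],"roll":[0,0,0,0,0,0,4,8]}'
python3 -m handwheel '{"xyz":[[-40,0,0],[-80,0,0],[-115,0,0],[-145,0,0],[-165,0,0],[-178,0,0],[-182,0,0],[-182,0,0]],"roll":[0,4,7,7,7,7,7,7]}'
python3 - <<'E'
from h import *
o=get_obs();c=calibration('wrist');im=get_image('wrist');s=get_image('side')[120:300,220:440]
cv2.imwrite('pics/w2.png',np.vstack([cv2.resize(im,(480,300)),cv2.resize(s,(480,300),interpolation=cv2.INTER_CUBIC)]))
print(o['eef_pos'],R.from_quat(o['tcp_rot']).as_matrix().round(3)[:,1])
E
```

```text
time: 5.15
eef_pos: [592.8, 241.1, 221.8]
tcp_rot: [0.662, 0.749, 0.0, 0.0]
ft_force: [0.3, -0.1, -1.8]
gripper_width: 0.07
gripper_force: 35.0
time: 6.15
eef_pos: [614.3, 60.9, 221.4]
tcp_rot: [0.707, 0.708, 0.0, -0.0]
ft_force: [0.3, 0.3, -2.8]
gripper_width: 0.072
gripper_force: 35.0
[614.33876805  60.9056371  221.41669903] [ 1.     0.001 -0.   ]
```

View pics/w2.png

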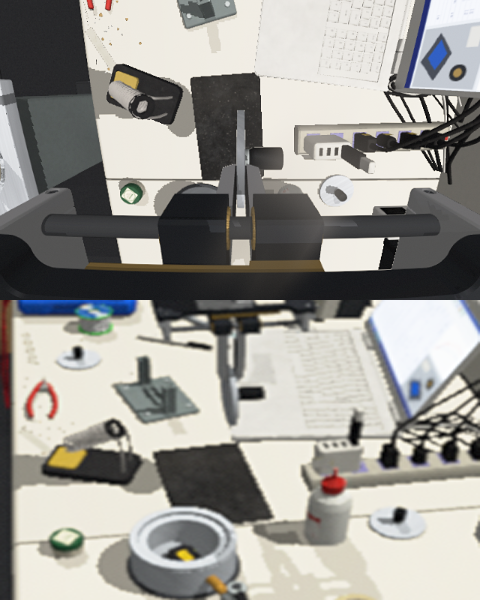

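The lid is held upright at about (240,160) in the wrist half of the picture, clear of everything, with the knob toward +x and the mat below it. Next I lower it onto the mat.

```bash
python3 -m handwheel '{"xyz":[[0,10,20],[0,20,45],[0,26,70],[0,26,95],[0,26,112],[0,26,124],[0,26,130],[0,26,131]],"roll":[0,0,0,0,0,0,0,0]}'
python3 -m handwheel '{"xyz":[[0,0,1],[0,0,2],[0,0,3],[0,0,4],[0,0,5],[0,0,6],[0,0,6],[0,0,6]],"roll":[0,0,0,0,0,0,0,0]}' - 15
```

```text
time: 7.25
eef_pos: [640.6, 60.4, 90.6]
tcp_rot: [0.707, 0.707, 0.0, 0.0]
ft_force: [0.0, -0.0, -2.1]
gripper_width: 0.067
gripper_force: 35.0
time: 8.25
eef_pos: [640.7, 60.3, 85.3]
tcp_rot: [0.707, 0.707, 0.0, 0.0]
ft_force: [-0.9, -0.5, 5.9]
gripper_width: 0.077
gripper_force: 15.0
```

```bash
python3 -m handwheel '{"xyz":[[0,0,0],[0,0,0],[0,-8,0],[0,-18,0],[0,-28,0],[0,-38,0],[0,-48,0],[0,-54,0]],"roll":[0,0,0,0,0,0,0,0]}' 30
python3 - <<'E'
from h import *
s=get_image('side')[130:260,250:410];cv2.imwrite('pics/s3.png',cv2.resize(s,(640,520),interpolation=cv2.INTER_CUBIC))
E
```

```text
time: 9.25
eef_pos: [585.7, 60.3, 84.6]
tcp_rot: [0.707, 0.707, 0.0, 0.0]
ft_force: [0.0, -0.7, 0.4]
gripper_width: 0.297
gripper_force: 0.0
```

View pics/s3.png

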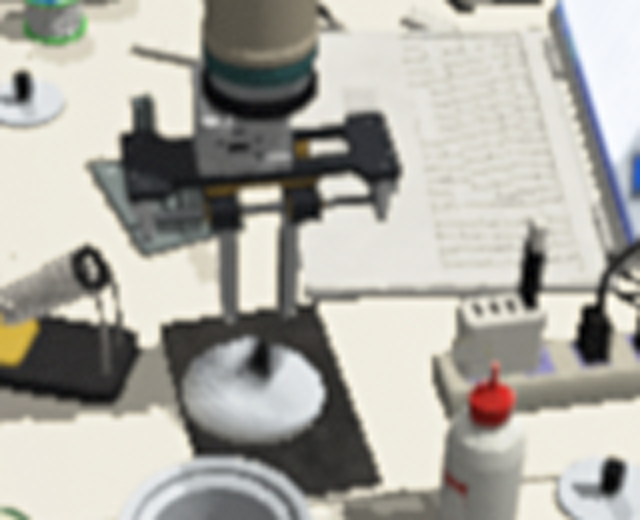

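The lid has fallen flat on the mat with the knob up; the knob top is at crop (262,345) and the disc centre at (254,390). I raise and take one close look.

```bash
python3 -m handwheel '{"xyz":[[0,0,-20],[0,0,-50],[0,0,-85],[0,0,-115],[0,0,-130],[0,0,-135],[0,0,-135],[0,0,-135]],"roll":[0,0,0,0,0,0,0,0]}' 100
python3 - <<'E'
from h import *
k=at('side',(315.5,216),46);print('side knob',k.round(),at('side',(313.5,227.5),9).round())
c=calibration('wrist');im=get_image('wrist');o=get_obs();np.save('w2.npy',c,allow_pickle=True)
cv2.imwrite('pics/w4.png',im);print(o['eef_pos'].round(1),px('wrist',[k],c))
# lid disc: bright blob surrounded by the dark mat
g=cv2.cvtColor(im,cv2.COLOR_BGR2GRAY)
p=px('wrist',[[*k[:2],9]],c)[0].astype(int);print(p)
x0,y0=max(p[0]-110,0),max(p[1]-110,0);sub=g[y0:y0+220,x0:x0+220]
np.savetxt('/dev/null',sub[:1]);cv2.imwrite('pics/w4c.png',cv2.resize(im[y0:y0+220,x0:x0+220],None,fx=2.5,fy=2.5));print(x0,y0)
E
```

```text
time: 10.3
eef_pos: [585.7, 60.3, 218.1]
tcp_rot: [0.707, 0.707, -0.001, -0.001]
ft_force: [-0.2, 0.1, -0.1]
gripper_width: 0.998
gripper_force: 0.0
side knob [591.  69.  46.] [585.  62.   9.]
[585.8  60.3 218.2] [[326.09963267 172.04779759]]
[325 167]
215 57
```

View pics/w4c.png

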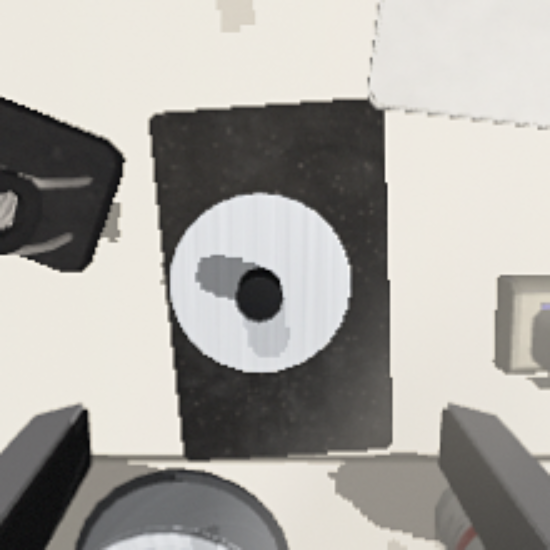

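The disc centre is at crop (260,283), which is full-frame (319.2,170.2), and the knob top is at (318.6,174.6). The lid lies flat on the mat.

```bash
python3 - <<'E'
from h import *
c=np.load('w2.npy',allow_pickle=True).item()
d=at('wrist',(319.2,170.2),9,c);k=at('wrist',(318.6,174.6),48,c)
print(d,k,'dia',np.linalg.norm(at('wrist',(215+170/2.5,170),9,c)-at('wrist',(215+351/2.5,170),9,c)))
print(tool(np.array([*(d+k)[:2]/2,20])-get_obs()['eef_pos']))
E
```

```text
[582.64932264  64.96708705   9.        ] [582.20491236  66.37011194  48.        ] dia 99.09277025541301
[  5.37730328  -2.96707289 198.22795036]
```

```bash
python3 -m handwheel '{"xyz":[[2,-1,10],[4,-2,25],[5,-3,40],[5,-3,55],[5,-3,70],[5,-3,80],[5,-3,90],[5,-3,100]],"roll":[10,20,30,40,50,60,70,80]}'
python3 -m handwheel '{"xyz":[[0,0,15],[0,0,35],[0,0,55],[0,0,75],[0,0,88],[0,0,95],[0,0,98],[0,0,98]],"roll":[5,10,10,10,10,10,10,10]}'
```

```text
time: 11.35
eef_pos: [582.9, 65.3, 118.3]
tcp_rot: [0.996, 0.085, -0.001, -0.0]
ft_force: [0.2, 0.8, 0.3]
gripper_width: 0.998
gripper_force: 0.0
time: 12.35
eef_pos: [583.7, 65.3, 21.7]
tcp_rot: [1.0, 0.001, 0.0, 0.0]
ft_force: [0.7, -0.1, 0.0]
gripper_width: 1.001
gripper_force: 0.0
```

```bash
python3 -m handwheel '{"xyz":[[0,0,0],[0,0,0],[0,0,0],[0,0,0],[0,0,0],[0,0,0],[0,0,0],[0,0,0]],"roll":[0,0,0,0,0,0,0,0]}' 0 30
```

```text
time: 13.35
eef_pos: [583.4, 65.2, 21.4]
tcp_rot: [1.0, 0.001, -0.0, 0.0]
ft_force: [-0.1, -0.8, 0.3]
gripper_width: 0.246
gripper_force: 30.0
```

```bash
python3 -m handwheel '{"xyz":[[0,0,-8],[0,0,-35],[0,0,-80],[0,10,-120],[0,50,-150],[0,95,-170],[-35,135,-170],[-70,165,-170]],"roll":[0,0,0,0,0,0,0,0]}'
python3 -m handwheel '{"xyz":[[-35,10,0],[-65,14,0],[-80,14,0],[-83,14,0],[-83,14,0],[-83,14,0],[-83,14,0],[-83,14,0]],"roll":[0,0,0,0,0,0,0,0]}'
python3 - <<'E'
from h import *
c=calibration('wrist');im=get_image('wrist');print(get_obs()['eef_pos'].round(1));np.save('w5.npy',c,allow_pickle=True)
print(px('wrist',[[532,-116,67],[532,-116,60]],c).round(1))
cv2.imwrite('pics/w5.png',im)
E
```

```text
time: 14.35
eef_pos: [512.7, -101.3, 191.9]
tcp_rot: [1.0, 0.0, 0.0, 0.0]
ft_force: [-0.1, -0.6, -2.2]
gripper_width: 0.246
gripper_force: 30.0
time: 15.35
eef_pos: [430.9, -113.8, 191.3]
tcp_rot: [1.0, 0.001, -0.0, -0.0]
ft_force: [-0.2, -0.0, -2.0]
gripper_width: 0.246
gripper_force: 30.0
[ 430.8 -113.8  191.3]
[[323.   89.6]
 [322.9  90.2]]
```

View pics/w5.png

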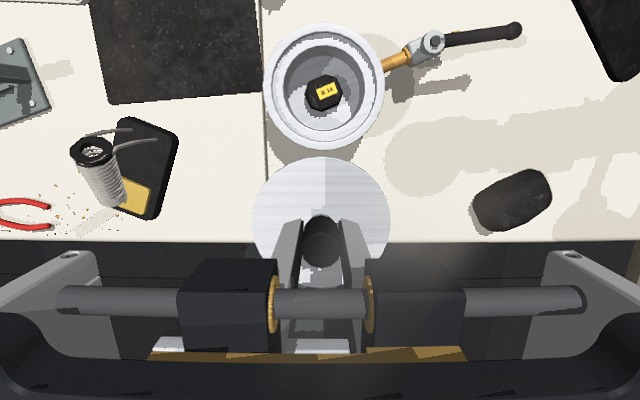

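The pot's collar spans about x 264–385 and y 23–150, centred near (324,87), and the held lid is centred near x=321. The handle is open, running from (433,42) to (520,30). I'll fit both circles numerically in the same image.

```bash
python3 - <<'E'
from h import *
from scipy.optimize import brute,fmin
from scipy.ndimage import map_coordinates
c=np.load('w5.npy',allow_pickle=True).item();g=cv2.GaussianBlur(cv2.cvtColor(cv2.imread('pics/w5.png'),cv2.COLOR_BGR2GRAY),(0,0),1.2).astype(float)
m=np.hypot(cv2.Sobel(g,6,1,0),cv2.Sobel(g,6,0,1))
def fit(x0,y0,z,r,a,span=8):
    a=np.radians(a)
    f=lambda p:-map_coordinates(m,px('wrist',np.c_[p[0]+r*np.cos(a),p[1]+r*np.sin(a),0*a+z],c).T[::-1],order=1,mode='nearest').mean()
    p,v,_,_=brute(f,[slice(x0-span,x0+span,1)]+[slice(y0-span,y0+span,1)],full_output=True,finish=fmin);return p.round(1),round(v,1)
full=np.arange(0,360,3.)
print('mouth r42 z60',fit(532,-116,60,42,full))
print('collar in r53 z67',fit(532,-116,67,53,full))
print('collar out r62 z67',fit(532,-116,67,62,full))
print('lid top r50 z~179',fit(430,-114,179,50,np.arange(-75,76,3.)))
print('lid bottom? r50 z172',fit(430,-114,172,50,np.arange(-75,76,3.)))
# handle: hinge and tip at z=67/72
h=at('wrist',(433,42),72,c);t=at('wrist',(514,30),72,c);print('hinge',h.round(1),'end',t.round(1),np.linalg.norm(t-h))
E
```

```text
mouth r42 z60 (array([ 533.1, -116.5]), np.float64(-249.4))
collar in r53 z67 (array([ 533.3, -116.5]), np.float64(-153.8))
collar out r62 z67 (array([ 534.6, -116.5]), np.float64(-109.0))
lid top r50 z~179 (array([ 429.4, -113.8]), np.float64(-95.0))
lid bottom? r50 z172 (array([ 428.5, -114.4]), np.float64(-94.2))
hinge [ 576.1 -221.5   72. ] end [ 589.1 -300.4   72. ] 79.9904978374822
```

```bash
python3 -m handwheel '{"xyz":[[25,1,0],[55,3,0],[85,3,5],[100,3,25],[104,3,50],[104,3,75],[104,3,90],[104,3,94]],"roll":[0,0,0,0,0,0,0,0]}'
python3 - <<'E'
from h import *
from scipy.optimize import brute,fmin
from scipy.ndimage import map_coordinates
o=get_obs()['eef_pos'];print(o)
c=calibration('wrist');im=get_image('wrist');cv2.imwrite('pics/w6.png',im)
E
python3 -m handwheel '{"xyz":[[0,0,0],[0,0,0],[0,0,0],[0,0,0],[0,0,0],[0,0,0],[0,0,0],[0,0,0]],"roll":[0,0,0,0,0,0,0,0]}'
```

```text
time: 16.4
eef_pos: [534.1, -116.6, 96.6]
tcp_rot: [1.0, 0.0, -0.001, -0.0]
ft_force: [-0.1, 0.6, -1.4]
gripper_width: 0.246
gripper_force: 30.0
[ 534.13630413 -116.6006864    96.62713666]
time: 17.45
eef_pos: [534.6, -116.7, 97.4]
tcp_rot: [1.0, 0.0, 0.0, 0.0]
ft_force: [-0.7, -0.2, -2.3]
gripper_width: 0.252
gripper_force: 30.0
```

```bash
python3 -m handwheel '{"xyz":[[0,0,2],[0,0,4],[0,0,6],[0,0,8],[0,0,10],[0,0,12],[0,0,13],[0,0,14]],"roll":[0,0,0,0,0,0,0,0]}'
python3 -m handwheel '{"xyz":[[0,0,0.5],[0,0,1],[0,0,1.5],[0,0,2],[0,0,2.5],[0,0,3],[0,0,3.5],[0,0,4]],"roll":[0,0,0,0,0,0,0,0]}'
```

```text
time: 18.45
eef_pos: [534.6, -116.8, 83.4]
tcp_rot: [1.0, 0.0, 0.0, 0.0]
ft_force: [-0.9, 1.0, -1.4]
gripper_width: 0.245
gripper_force: 30.0
time: 19.45
eef_pos: [534.6, -116.7, 79.4]
tcp_rot: [1.0, 0.001, 0.0, 0.0]
ft_force: [0.3, -0.4, -2.2]
gripper_width: 0.244
gripper_force: 30.0
```

```bash
python3 -m handwheel '{"xyz":[[0,0,0.3],[0,0,0.6],[0,0,0.9],[0,0,1.2],[0,0,1.4],[0,0,1.6],[0,0,1.6],[0,0,1.6]],"roll":[0,0,0,0,0,0,0,0]}'
```

```text
time: 20.45
eef_pos: [534.6, -116.8, 79.4]
tcp_rot: [1.0, 0.001, 0.0, 0.0]
ft_force: [-3.1, -0.4, 9.4]
gripper_width: 0.249
gripper_force: 30.0
```

Contact came at exactly the predicted seated height (TCP z 79.4), so I release the lid, rise, and take a verification look.

```bash
python3 -m handwheel '{"xyz":[[0,0,0],[0,0,0],[0,0,0],[0,0,0],[0,0,-5],[0,0,-15],[0,0,-30],[0,0,-45]],"roll":[0,0,0,0,0,0,0,0]}' 50
python3 -m handwheel '{"xyz":[[0,0,-30],[0,0,-60],[-25,0,-75],[-60,0,-80],[-85,0,-80],[-92,0,-80],[-92,0,-80],[-92,0,-80]],"roll":[0,0,0,0,0,0,0,0]}' 0
python3 - <<'E'
from h import *
c=calibration('wrist');im=get_image('wrist');print(get_obs()['eef_pos'].round(1));np.save('w7.npy',c,allow_pickle=True);cv2.imwrite('pics/w7.png',im)
s=get_image('side')[225:345,260:380]
x,y=px('wrist',[[555,-160,67]],c)[0].astype(int);print(x,y)
a=im[0:240,max(0,x-150):max(0,x-150)+320]
cv2.imwrite('pics/v7.png',np.hstack([cv2.resize(a,(480,360)),cv2.resize(s,(300,360),interpolation=cv2.INTER_CUBIC)]));print(max(0,x-150))
E
```

```text
time: 21.45
eef_pos: [535.0, -116.9, 124.4]
tcp_rot: [1.0, 0.0, 0.001, 0.0]
ft_force: [0.5, -1.1, 0.6]
gripper_width: 0.5
gripper_force: 0.0
time: 22.45
eef_pos: [443.6, -117.0, 203.0]
tcp_rot: [1.0, 0.001, 0.0, 0.0]
ft_force: [0.6, 0.1, -0.0]
gripper_width: 0.005
gripper_force: 0.0
[ 443.6 -117.   202.9]
362 80
212
```

View pics/v7.png

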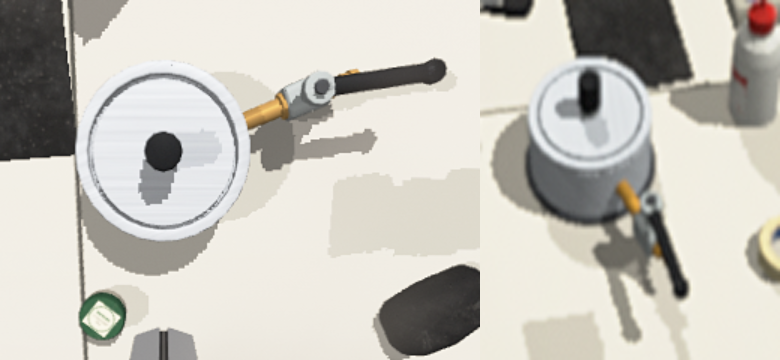

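The lid sits concentric and flush in the collar. The valve hinge is at crop (318,87) and the handle's end at (435,70), still open. Next I work out the push arc for the shut fingers.

```bash
cat > v.py <<'E'
from h import *
c=np.load('w7.npy',allow_pickle=True).item();P=np.array([533.2,-116.5])
H=at('wrist',(212+318/1.5,87/1.5),72,c)[:2];T=at('wrist',(212+435/1.5,70/1.5),72,c)[:2]
u=(H-P);ap=np.degrees(np.arctan2(u[1],u[0]));ah=np.degrees(np.arctan2(*(T-H)[::-1]))
E
python3 - <<'E'
from v import *
print(H.round(1),T.round(1),np.linalg.norm(u),np.linalg.norm(T-H),'pipe',ap,'handle',ah)
o=get_obs()['eef_pos']
def ctr(phi,r=62,gap=0):
    f=np.radians(phi);U=np.array([np.cos(f),np.sin(f)]);n=np.array([-U[1],U[0]])
    A=np.radians(45);a=np.array([np.cos(A),np.sin(A)]);b=np.array([-a[1],a[0]])
    return H+r*U+(6+12.5*abs(a@n)+8*abs(b@n)+gap)*n
s=ctr(ah,gap=12);print('start',s.round(1),'tool shift',tool(np.array([*s,57])-o).round(1))
print('az of tool y',R.from_quat(get_obs()['tcp_rot']).as_matrix()[:2,1].round(3))
# after roll +45: tool x az -45, tool y az -135
ex=np.array([1,-1])/2**.5;ey=np.array([-1,-1])/2**.5
for phi in np.linspace(ah,ap-90,9):d=ctr(phi)-s;print(round(phi),ctr(phi).round(1),(d@ex).round(1),(d@ey).round(1))
E
```

```text
[ 576.7 -221.1] [ 589.4 -300.7] 113.34194243701565 80.5313805625151 pipe -67.41266311198463 handle -80.98632404742003
start [ 618.9 -277.2] tool shift [175.2 160.5 145.8]
az of tool y [ 0.001 -1.   ]
-81 [ 607.  -279.1] -7.1 9.7
-91 [ 596.6 -283.3] -11.4 20.0
-100 [ 585.3 -285.6] -17.8 29.7
-110 [ 573.4 -285.8] -26.1 38.2
-119 [ 561.4 -283.6] -36.1 45.1
-129 [ 549.9 -279.1] -47.5 50.1
-138 [ 540.2 -273.4] -58.3 52.9
-148 [ 533.1 -268.2] -67.1 54.3
-157 [ 526.5 -261.7] -76.3 54.4
```

```bash
python3 - <<'E'
from h import *
g=cv2.cvtColor(cv2.imread('pics/side0.png'),cv2.COLOR_BGR2GRAY)
for uv in [(435,118),(475,165),(505,200)]:
  print(uv,[(z,at('top',uv,z)[:2].round().astype(int).tolist(),px('side',[at('top',uv,z)])[0].round().astype(int).tolist()) for z in (50,150,250,350,450)])
E
```

```text
(435, 118) [(50, [869, -321], [462, 318]), (150, [844, -294], [456, 281]), (250, [820, -268], [450, 241]), (350, [795, -242], [443, 197]), (450, [770, -215], [435, 147])]
(475, 165) [(50, [708, -452], [411, 381]), (150, [694, -417], [406, 338]), (250, [680, -382], [400, 292]), (350, [667, -346], [394, 241]), (450, [653, -311], [387, 184])]
(505, 200) [(50, [590, -548], [364, 438]), (150, [584, -506], [360, 390]), (250, [578, -465], [356, 337]), (350, [573, -423], [350, 280]), (450, [567, -381], [345, 217])]
```

```bash
python3 -m handwheel '{"xyz":[[20,20,0],[50,45,5],[80,75,15],[115,105,30],[145,135,45],[168,155,55],[175,160,60],[175,160,60]],"roll":[6,12,18,24,30,36,42,45]}'
python3 -m handwheel '{"xyz":[[0,0,10],[0,0,25],[0,0,45],[0,0,62],[0,0,75],[0,0,82],[0,0,85],[0,0,85]],"roll":[0,0,0,0,0,0,0,0]}'
```

```text
time: 23.55
eef_pos: [618.6, -277.2, 140.8]
tcp_rot: [0.924, -0.383, -0.001, -0.0]
ft_force: [-0.4, -0.0, 0.0]
gripper_width: 0.01
gripper_force: 0.0
time: 24.55
eef_pos: [618.0, -276.8, 58.1]
tcp_rot: [0.924, -0.382, 0.0, 0.0]
ft_force: [-0.1, -0.1, 0.0]
gripper_width: 0.001
gripper_force: 0.0
```

```bash
python3 -m handwheel '{"xyz":[[-7,10,0],[-11,20,0],[-18,30,0],[-26,38,0],[-36,45,0],[-47,50,0],[-58,53,0],[-58,53,0]],"roll":[0,0,0,0,0,0,0,0]}'
python3 -m handwheel '{"xyz":[[-3,0,0],[-6,1,0],[-9,1,0],[-12,1,0],[-14,1,0],[-15,1,0],[-16,1,0],[-17,1,0]],"roll":[0,0,0,0,0,0,0,0]}'
```

```text
time: 25.55
eef_pos: [537.8, -272.4, 57.9]
tcp_rot: [0.924, -0.382, -0.001, 0.0]
ft_force: [0.6, 0.3, 1.2]
gripper_width: 0.007
gripper_force: 0.0
time: 26.55
eef_pos: [528.2, -263.4, 58.2]
tcp_rot: [0.924, -0.382, 0.002, 0.001]
ft_force: [4.8, -3.9, -2.3]
gripper_width: 0.002
gripper_force: 3.0
```

```bash
python3 -m handwheel '{"xyz":[[-0.5,0,0],[-1,0,0],[-1.5,0,0],[-2,0,0],[-2.5,0,0],[-3,0,0],[-3,0,0],[-3,0,0]],"roll":[0,0,0,0,0,0,0,0]}'
```

```text
time: 27.55
eef_pos: [528.1, -263.2, 58.4]
tcp_rot: [0.924, -0.382, 0.005, 0.002]
ft_force: [6.4, -6.6, -5.2]
gripper_width: 0.008
gripper_force: 4.6
```

The handle is on its stop: it no longer moves while the force rises. I back off, rise, and check the angle numerically.

```bash
python3 -m handwheel '{"xyz":[[5,0,0],[15,-5,0],[25,-10,0],[25,-10,-20],[25,-10,-60],[25,-10,-110],[25,-10,-140],[25,-10,-145]],"roll":[0,0,0,0,0,0,0,0]}'
python3 -m handwheel '{"xyz":[[20,-10,0],[50,-20,0],[70,-30,0],[80,-30,0],[80,-30,0],[80,-30,0],[80,-30,0],[80,-30,0]],"roll":[0,0,0,0,0,0,0,0]}'
python3 - <<'E'
from v import *
from scipy.ndimage import map_coordinates
for n in ['wrist','top','side']:
    im=get_image(n);cc=calibration(n);g=cv2.cvtColor(im,cv2.COLOR_BGR2GRAY).astype(float)
    res=[]
    for phi in range(-180,-50,3):
        f=np.radians(phi);U=np.array([np.cos(f),np.sin(f)]);r=np.arange(25,85,3.)
        q=px(n,np.c_[H+r[:,None]*U,0*r+72],cc);res.append((map_coordinates(g,q.T[::-1],order=1,mode='nearest').mean().round(),phi))
    print(n,sorted(res)[:5],q[-1].round())
print('closed expected',ap-90,get_obs()['eef_pos'].round())
# unchanged bystanders & lid in the top view
a=cv2.imread('pics/top0.png').astype(int);b=get_image('top').astype(int)
for n,x,y in [('jar',359,258),('bottle',364,163)]:print(n,abs(a-b)[y-10:y+10,x-10:x+10].mean())
E
```

```text
time: 28.55
eef_pos: [550.4, -270.7, 205.1]
tcp_rot: [0.924, -0.382, 0.002, 0.0]
ft_force: [0.8, -0.6, 0.6]
gripper_width: 0.008
gripper_force: 0.0
time: 29.55
eef_pos: [626.6, -305.4, 203.4]
tcp_rot: [0.924, -0.382, 0.0, 0.0]
ft_force: [0.4, -0.6, -0.4]
gripper_width: 0.004
gripper_force: 0.0
wrist [(np.float64(57.0), -159), (np.float64(58.0), -162), (np.float64(58.0), -156), (np.float64(59.0), -171), (np.float64(59.0), -165)] [306. 198.]
top [(np.float64(93.0), -159), (np.float64(98.0), -156), (np.float64(122.0), -162), (np.float64(137.0), -153), (np.float64(165.0), -165)] [427. 188.]
side [(np.float64(27.0), -153), (np.float64(30.0), -150), (np.float64(37.0), -156), (np.float64(55.0), -147), (np.float64(71.0), -144)] [355. 311.]
closed expected -157.4126631119846 [ 627. -306.  203.]
jar 0.7225
bottle 0.7166666666666667
```

```bash
python3 -c "from plant import *; print(hand_in())"
```

```text
the job is handed in; nothing more can be done
None
```

I set the lid knob-up and fully down in the pot's recess while the vent valve was still open, then turned the handle to its closed stop and let go; bottle and jar are unmoved, and I handed the job in at about 30 s (no verdict returned).

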